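# Load the burn-in rack from the transfer rail in order

### The job

Move the four circuit boards from the cradles of the aluminium transfer rail into the four nests of the grey burn-in rack, keeping their sequence: the board at the rail's left end (the robot's left, where the carrying loop is) goes into the nest next to the control unit, the next one into the second nest, and so on, the rail's rightmost board ending farthest from the control unit. Lay each board component side up, flat and centred in its nest with its length across the rack, as it lay in its cradle, and set it down gently without dropping or tipping it.

Things in the scene. Friction and masses are not known exactly. Their poses are not given: they have to be found in the camera images.
- supply_board: Green circuit board 78 x 50 mm on 4 brass spacers. Origin: centre of underside, at spacer feet; x along length, y across width. 2 mm board lies 10 to 12 mm above origin; grip its long edges across y at mid-length, no part overhangs. Yellow-taped transformer, two round black capacitors, finned heat sink across the +x end, top 34 mm above origin. About 130 g.
- relay_board: Green circuit board 72 x 44 mm on 4 brass spacers. Origin: centre of underside, at spacer feet; x along length, y across width. 2 mm board lies 10 to 12 mm above origin; grip its long edges across y at mid-length, no part overhangs. Three black box relays side by side (tops 28 mm above origin), grey screw-terminal strip at each end. About 100 g.
- control_board: Green circuit board 66 x 38 mm, the narrowest, on 4 brass spacers. Origin: centre of underside, at spacer feet; x along length, y across width. 2 mm board lies 10 to 12 mm above origin; grip its long edges across y at mid-length, no part overhangs. Nearly flat: square black chip, pin row at +x end, metal socket at -x end; top 22 mm above origin. About 70 g.
- filter_board: Green circuit board 60 x 46 mm, the shortest, on 4 brass spacers. Origin: centre of underside, at spacer feet; x along length, y across width. 2 mm board lies 10 to 12 mm above origin; grip its long edges across y at mid-length, no part overhangs. Round copper choke 27 mm across, white box capacitor (top 26 mm above origin), glass fuse. About 110 g.
- cradle_a: Fixed black cradle where supply_board waits at the start. 104 (x) x 70 (y) mm, origin under its centre at z = 14 mm; floor 4 mm above origin, 5 mm lips at the x ends, y sides open. y runs along the row, +y to the rail's left end with the carrying loop. Four alike, 95 mm apart in a row on an aluminium rail; their order in the row changes from start to start.
- cradle_b: Fixed black cradle where relay_board waits at the start. 104 (x) x 70 (y) mm, origin under its centre at z = 14 mm; floor 4 mm above origin, 5 mm lips at the x ends, y sides open. y runs along the row, +y to the rail's left end with the carrying loop. Four alike, 95 mm apart in a row on an aluminium rail; their order in the row changes from start to start.
- cradle_c: Fixed black cradle where control_board waits at the start. 104 (x) x 70 (y) mm, origin under its centre at z = 14 mm; floor 4 mm above origin, 5 mm lips at the x ends, y sides open. y runs along the row, +y to the rail's left end with the carrying loop. Four alike, 95 mm apart in a row on an aluminium rail; their order in the row changes from start to start.
- cradle_d: Fixed black cradle where filter_board waits at the start. 104 (x) x 70 (y) mm, origin under its centre at z = 14 mm; floor 4 mm above origin, 5 mm lips at the x ends, y sides open. y runs along the row, +y to the rail's left end with the carrying loop. Four alike, 95 mm apart in a row on an aluminium rail; their order in the row changes from start to start.
- rack: Grey fixed rack 125 x 600 mm with a row of 4 cream nests, nearer or farther than the rail. Origin at z = 0 under mid-row; y along row. Nest centres at x = 0, y = -142.5, -47.5, 47.5, 142.5 mm; floors 18 mm above origin, 94 x 74 mm, 5 mm lips at x ends, y sides open. Terminal blocks at x 53 to 65 mm, tops at 34 mm. At one end the control unit, at the other a fan 26 mm thick, top at 72 mm.
- control_unit: The rack's fixed control unit: white box 100 (x) x 56 (y) x 50 mm with a dark display, three buttons and a black knob on top (60 mm high with it). Origin under its centre at z = 12 mm, axes as the rack's. It stands at one end of the rack's row, at the rack's y = +255 or -255 mm, the fan at the other; which end changes from start to start.
There are look-alikes about, which are no part of the job. Leave any blue or pink look-alike of the control_board alone.

How it is judged:
By the outcome, as a careful person would: the job done as asked, in the order asked, and still so for the second after the job is handed in, with the robot touching nothing.
It also fails if it takes over 86 s, if anything falls off the work surface, if the arm or the gripper's body presses on something with over 40 N, if the wrist force passes 120 N, or if a joint passes its speed limit or range.

### The arm

A 7-joint arm with a two-finger parallel gripper is mounted at the origin on the work surface. World frame = base frame: x ahead of the robot, y to its left, z up, the work surface at z = 0. Lengths are in m, angles in rad, forces in N, time in s.
With the tool pointing down it reaches from about 0.425 to 0.925 m from the base axis. Payload 6.8 kg.
Tool frame: the origin (TCP) lies at the very end of the fingers, on their centre line; the grasp point (between the pads) lies 19 mm behind it; z points along the fingers, y is the line along which they close (so a half turn about z gives the same grasp; the last joint's range is limited). The gripper opens to 85 mm and grips with 20 to 120 N. Pads are 22 mm wide; open, the fingers measure 114 mm over their backs; the gripper's body (76 mm by 85 mm) begins 54 mm behind the grasp point. The pads swing forward as they close: fully open they stand 13 mm farther back than shut.
Start: joints at [1.235, 0.477, 0.022, 1.555, -0.011, 1.109, -0.083], TCP at [0.152, -0.658, 0.231] pointing down, gripper open.
Joint ranges: [-2.96, 2.96], [-0.34, 2.1], [-1.41, 1.46], [0.24, 2.44], [-1.37, 4.51], [0.17, 1.92], [-2.96, 2.96]. Speed limits (rad/s): [2.39, 2.39, 3.14, 3.14, 3.14, 3.14, 3.14].

### API

Orientations are given as a rotation vector (axis times angle).
In Python, from bench import get_obs, grab_frame, hand_in gives the robot as it stands.
- The arm moves only by the tool drive_tool, never from a script. Its argument "rows" is a list of rows, each an object with "offset": the shift along the tool's x, y, z as a fraction of full scale, a list of three; "rotation": the turn, a rotation vector about the tool's x, y, z as a fraction of full scale, a list of three; "claw": the opening, from 0 (shut) to 1 (fully open). In form: [{"offset": [tx, ty, tz], "rotation": [wx, wy, wz], "claw": claw}, ...]. A call has 1 to 20 rows; each row is the pose to reach, as a shift and turn from the pose commanded when the call began, along the tool's axes at that moment; what a row does not reach only later rows make up. Full scale, the value 1, is 0.15 m for a shift and 2 rad for a turn. A row lasts 1/12 s, in which the tool goes at most 41.7 mm and 7.16 degrees, less where a joint would pass 70% of its speed; a pose out of reach is approached as far as the arm can. A call with a number of a shift or a turn outside -1 to 1 is refused whole. A call with a gripper value outside its range is refused whole. The fingers move at their own pace and stop on an object; "force" is the grip in N (left out, the last holds). Time passes only in rows, so rows that repeat a pose let the fingers close. It gives the time, the measured TCP pose, the force, the opening and the grip force at its end, in the units of the state.
- get_obs(): the state, without advancing time (a new reading comes with each control period).
- grab_frame(name): name is "scene" or "top" or "wrist"; returns a dict with "frame" (384x512x3 uint8, red, green, blue), "z_map" (384x512 float32, m along the optical axis (not along the pixel's ray), 0 where there is no reading), "vfov" (degrees; the focal length in pixels is half the picture's height over the tangent of half this angle, whatever the lens; pixels are square), "cx", "cy" (the principal point, pixels), "R" (3x3) and "t" (3): a world point X has camera coordinates R X + t. Camera axes: x right, y down, z forward; pixel columns grow to the right and rows downward; lengths in m; the calibration is good to about 2 mm. A picture is of the moment at which its call begins.
- hand_in(): hands the job in; it is judged then, once.
The state is a dict: "clock": time; "joints": joint angles; "qvel": joint speeds; "tau": joint torques, N m; "tcp_pos": TCP position; "orientation": TCP orientation; "contact_force": force on the tool from outside, world axes, zero at the start; "moment": the same for the moment, N m; "grip_width": finger opening in m; "gripper_force": force on a finger pad.
Only numpy, scipy, OpenCV 4.12 (cv2) and the standard library are available. Lean on these libraries where they do the work, as an engineer would, in place of code of your own. Each camera call takes 0.05 s, during which the arm holds its last target. There are 200 camera calls.

## Working session

There is one attempt and no reset: what is moved stays moved. The work goes in short steps, Python scripts to look and compute and a tool call to move; the robot and the scene stay as the last step left them, time stands still between calls to the robot, and variables do not carry over. Pictures are saved under pics/ and viewed, at most 14 in all, crops included, and the job is handed in when it is done.

Besides the shell and the picture viewer there is one more tool, called after "Call:" as name([rows], argument=value, ...), one row to a line, values as JSON. drive_tool: Moves the arm, as the interface text tells. Its arguments: {"type":"object","properties":{"rows":{"type":"array","items":{"type":"object","properties":{"offset":{"type":"array","items":{"type":"number"}},"rotation":{"type":"array","items":{"type":"number"}},"claw":{"type":"number"}}}},"force":{"type":"number"}},"required":["rows"]}

```bash
mkdir -p pics; ls; python3 - <<'E'
from bench import *
import cv2,numpy as np
print(get_obs())
for n in("scene","top"):
    f=grab_frame(n); cv2.imwrite(f"pics/{n}0.png",f["frame"][:,:,::-1]); np.savez(f"{n}0.npz",**f)
    print(n,f["vfov"],f["cx"],f["cy"],f["R"],f["t"])
a=[cv2.imread(f"pics/{n}0.png") for n in("scene","top")]
E
```

```text
pics
{'clock': 0.0, 'joints': array([ 1.23489838,  0.47780567,  0.02233777,  1.5564661 , -0.01152284,
        1.10928696, -0.08312185]), 'qvel': array([-0.00035355, -0.00149368, -0.00045619,  0.00033618, -0.00116472,
       -0.00104064,  0.00169372]), 'tau': array([-1.04982093e-03, -5.96454155e+01,  1.60773374e+00, -2.81196588e+01,
        1.24791704e-02,  9.35071061e-03,  4.14354042e-05]), 'tcp_pos': array([ 0.15229491, -0.65698175,  0.23031575]), 'orientation': array([-3.11944051e+00, -3.56831554e-01,  5.07949756e-04]), 'contact_force': array([-0.41239759, -0.52359832,  0.46197246]), 'moment': array([ 0.01842283,  0.03869473, -0.00092213]), 'gripper_force': 0.0, 'grip_width': 0.08509184157744021}
scene 45.98218586982195 258.60829297439744 192.36693639245644 [[ 0.87933686  0.47583009 -0.01877246]
 [ 0.30792226 -0.59822885 -0.73980141]
 [-0.36325     0.64475419 -0.67256336]] [-0.43422594 -0.12116603  1.19771503]
top 49.7705778274528 255.67661559190057 185.24669618330768 [[ 7.61360181e-03 -9.99970975e-01 -2.88019615e-04]
 [-9.83856418e-01 -7.43940760e-03 -1.78804935e-01]
 [ 1.78797603e-01  1.64471952e-03 -9.83884501e-01]] [0.02279549 0.4890342  0.9551084 ]
```

View pics/top0.png

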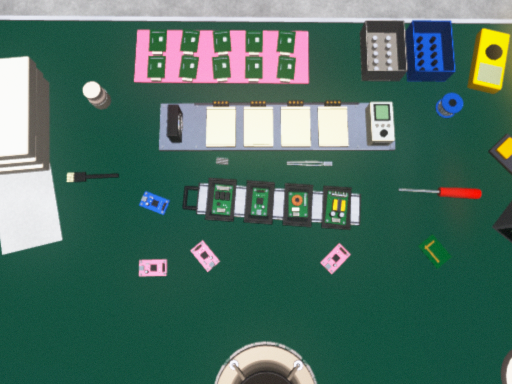

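View pics/scene0.png

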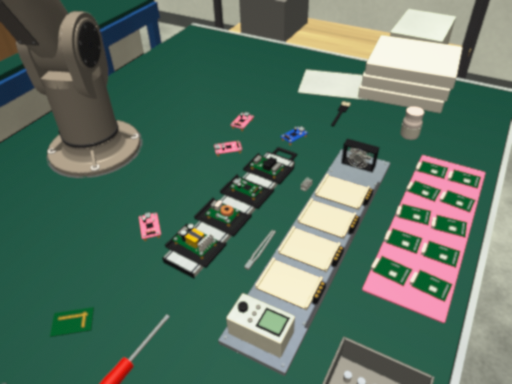

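The top view shows the carrying loop at the rail's left (190,197). From left to right the boards are relay (221,199), control (260,201), filter (298,204) and supply (337,208). The rack is farther away, with the fan at its left (175,123) and the control unit at its right (381,122). So relay goes to the nest at (333,127), control to (296,127), filter to (258,127) and supply to (221,127). The blue board (154,203) and the pink ones are decoys. I'll measure next.

```bash
cat > h.py <<'E'
import numpy as np,cv2
def cast(f,uv,z):
    uv=np.atleast_2d(np.asarray(uv,float)); F=192/np.tan(np.radians(float(f["vfov"]))/2)
    d=np.c_[(uv[:,0]-f["cx"])/F,(uv[:,1]-f["cy"])/F,np.ones(len(uv))]@f["R"]
    c=-f["R"].T@f["t"]; return c+d*((z-c[2])/d[:,2])[:,None]
def rects(f,mask,z,amin,amax):
    out=[]
    for c in cv2.findContours(mask,cv2.RETR_EXTERNAL,cv2.CHAIN_APPROX_NONE)[0]:
        if amin<cv2.contourArea(c)<amax:
            P=cast(f,c[:,0],z)[:,:2]*1000
            (cx,cy),(w,h),a=cv2.minAreaRect(P.astype(np.float32))
            b=np.deg2rad(a)
            if w<h: w,h,a=h,w,a+90
            a=(a+90)%180-90
            out.append((*c[:,0].mean(0).round(),*np.round([cx,cy,w,h,a],1)))
    return sorted(out)
E
python3 - <<'E'
from h import *
f=np.load("top0.npz"); im=f["frame"]; hsv=cv2.cvtColor(im,cv2.COLOR_RGB2HSV)
H,S,V=cv2.split(hsv)
cream=((V>190)&(S>15)&(S<90)&(H>12)&(H<40)).astype(np.uint8)*255
print("nests"); [print(*r) for r in rects(f,cream,.018,300,3000)]
rack=((V>90)&(H>100)&(H<130)&(S>20)&(S<120)).astype(np.uint8)*255
z=f["z_map"]; vv,uu=np.mgrid[:384,:512]
# world height map
F=192/np.tan(np.radians(float(f["vfov"]))/2)
pc=np.stack([(uu-f["cx"])/F*z,(vv-f["cy"])/F*z,z],-1); W=(pc-f["t"])@f["R"]
Z=W[...,2]*1000
print("heights: nest",Z[127,333],Z[127,221],"table",Z[170,300],"boards",Z[199,210:236:4].round(),Z[208,326:350:4].round())
green=((H>45)&(H<85)&(S>90)&(V>60)).astype(np.uint8)*255
green[:185]=0;green[230:]=0;green[:,:205]=0;green[:,360:]=0
green=cv2.morphologyEx(green,cv2.MORPH_CLOSE,np.ones((7,7)))
print("boards"); [print(*r) for r in rects(f,green,.030,200,3000)]
black=((V<45)).astype(np.uint8)*255; black[:180]=0;black[235:]=0
black=black
crop=np.vstack([cv2.resize(im[95:235,150:400],None,fx=3.2,fy=3.2,interpolation=cv2.INTER_CUBIC)])
cv2.imwrite("pics/crop1.png",crop[:,:,::-1])
for n,m in((" rail",(Z>22)&(Z<70)),):
    m=m.astype(np.uint8)*255; m[:180]=0; print([ (r) for r in rects(f,m,.03,200,9000)])
E
```

```text
nests
223.0 129.0 645.0 116.9 103.3 73.2 0.9
256.0 122.0 651.1 21.8 82.4 71.8 0.4
266.0 357.0 90.5 0.9 145.1 50.1 -89.6
293.0 130.0 644.0 -73.2 98.1 73.9 0.4
332.0 127.0 648.7 -167.8 105.0 75.1 2.1
489.0 73.0 794.8 -579.7 56.7 48.2 75.8
heights: nest 15.8764637021643 20.535240217258213 table -0.8409107175410261 boards [18. 29. 42. 44. 44. 31. 18.] [30. 31. 52. 49. 50. 31.]
boards
259.0 201.0 451.8 17.1 68.9 39.4 -3.9
288.0 211.0 438.8 -39.3 375.2 107.5 -89.6
297.0 204.0 446.0 -75.5 59.4 46.3 -0.4
[(np.float64(222.0), np.float64(200.0), np.float64(455.7), np.float64(108.5), np.float64(72.0), np.float64(44.0), np.float64(-5.3)), (np.float64(259.0), np.float64(201.0), np.float64(450.0), np.float64(17.7), np.float64(67.9), np.float64(37.9), np.float64(-4.6)), (np.float64(264.0), np.float64(374.0), np.float64(58.9), np.float64(2.2), np.float64(140.5), np.float64(40.3), np.float64(-89.6)), (np.float64(297.0), np.float64(204.0), np.float64(445.9), np.float64(-74.3), np.float64(59.1), np.float64(43.9), np.float64(-0.4)), (np.float64(336.0), np.float64(208.0), np.float64(438.6), np.float64(-168.8), np.float64(80.3), np.float64(51.5), np.float64(-4.5)), (np.float64(460.0), np.float64(192.0), np.float64(478.1), np.float64(-472.2), np.float64(97.3), np.float64(22.1), np.float64(84.6)), (np.float64(507.0), np.float64(222.0), np.float64(408.2), np.float64(-571.5), np.float64(82.4), np.float64(35.8), np.float64(-5.9))]
```

View pics/crop1.png

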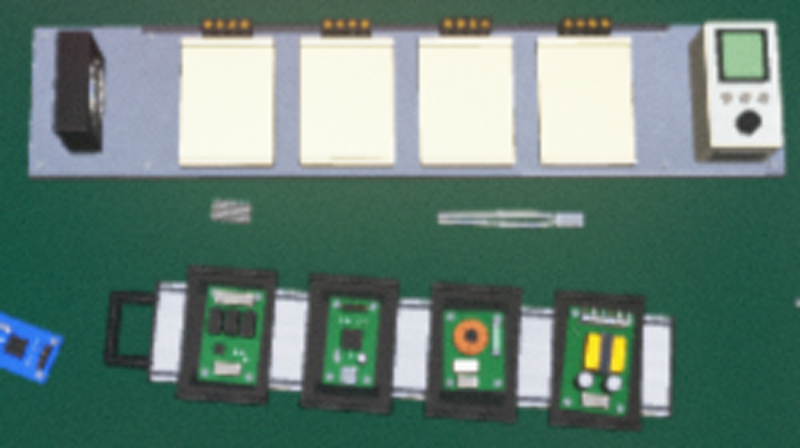

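Using the depth mask, the board sizes come out right (72x44, 68x38, 59x44 and 80x51 mm), so those centres are plausible. Next I'll add a move helper and head to a viewing pose.

```bash
cat >> h.py <<'E'
from scipy.spatial.transform import Rotation as Ro
def down(yaw): # tool x at world yaw (deg), z down
    return Ro.from_euler('z',yaw,degrees=True)*Ro.from_euler('x',180,degrees=True)
def go(p0,o0,*ways):
    """ways: (x,y,z mm, yaw deg) -> offset/rotation fractions from pose p0,o0"""
    R0=o0 if isinstance(o0,Ro) else Ro.from_rotvec(o0)
    for w in ways:
        d=R0.inv().apply(np.array(w[:3])/1000-p0)
        r=(R0.inv()*down(w[3])).as_rotvec()
        print("off",np.round(d/.15,3),"rot",np.round(r/2,3),"rows",round(max(np.linalg.norm(d)/.0417,np.degrees(np.linalg.norm(r))/7.16),1))
E
python3 - <<'E'
from h import *; from bench import *
o=get_obs(); go(o["tcp_pos"],o["orientation"],(234,-510,290,0),(320,-360,290,-2)); 
go(np.array([.234,-.51,.29]),down(-2),(320,-370,290,-2),(400,-230,290,-2))
go(np.array([.3,-.37,.29]),down(-2),(400,-230,290,-2))
f=grab_frame("wrist")
c=-f["R"].T@f["t"]; R0=Ro.from_rotvec(o["orientation"])
print("cam in tool",R0.inv().apply(c-o["tcp_pos"]),(f["R"]@R0.as_matrix()).round(3),f["vfov"])
E
```

```text
off [ 0.752 -0.833 -0.396] rot [-0.001  0.     0.114] rows 4.3
off [ 1.536 -1.677 -0.395] rot [-0.001  0.     0.131] rows 8.3
off [ 0.54  -0.953 -0.   ] rot [0. 0. 0.] rows 3.9
off [ 1.041 -1.904 -0.   ] rot [0. 0. 0.] rows 7.8
off [ 0.634 -0.956 -0.   ] rot [0. 0. 0.] rows 4.1
cam in tool [ 0.07480979  0.000386   -0.14254217] [[ 0.001  1.     0.   ]
 [-0.956  0.001 -0.292]
 [-0.292  0.     0.956]] 58.927759111875815
```

Call:
drive_tool([
  {"offset": [0.25, -0.27, -0.13], "rotation": [0, 0, 0.05], "claw": 1},
  {"offset": [0.5, -0.55, -0.26], "rotation": [0, 0, 0.1], "claw": 1},
  {"offset": [0.75, -0.8, -0.4], "rotation": [0, 0, 0.13], "claw": 1},
  {"offset": [0.9, -1.0, -0.45], "rotation": [0, 0, 0.148], "claw": 1},
])

```text
clock: 0.48
tcp_pos: [0.2303, -0.5188, 0.286]
orientation: [3.14, -0.113, 0.0]
contact_force: [0.8, 0.1, 2.0]
grip_width: 0.0854
gripper_force: 0.0
```

Call:
drive_tool([
  {"offset": [0.2, -0.25, 0], "rotation": [0, 0, 0], "claw": 1},
  {"offset": [0.4, -0.5, 0], "rotation": [0, 0, 0], "claw": 1},
  {"offset": [0.6, -0.75, 0], "rotation": [0, 0, 0], "claw": 1},
  {"offset": [0.8, -1.0, 0], "rotation": [0, 0, 0], "claw": 1},
])

```text
clock: 0.82
tcp_pos: [0.343, -0.3957, 0.2857]
orientation: [3.139, -0.108, 0.0]
contact_force: [0.5, -0.5, -0.9]
grip_width: 0.0856
gripper_force: 0.0
```

Call:
drive_tool([
  {"offset": [0.2, -0.25, 0], "rotation": [0, 0, 0], "claw": 1},
  {"offset": [0.4, -0.5, 0], "rotation": [0, 0, 0], "claw": 1},
  {"offset": [0.6, -0.75, 0], "rotation": [0, 0, 0], "claw": 1},
  {"offset": [0.8, -1.0, 0], "rotation": [0, 0, 0], "claw": 1},
])

```text
clock: 1.15
tcp_pos: [0.4558, -0.2729, 0.2856]
orientation: [3.14, -0.107, -0.0]
contact_force: [1.3, -0.5, 0.3]
grip_width: 0.0853
gripper_force: 0.0
```

```bash
python3 - <<'E'
from h import *; from bench import *
o=get_obs(); print(o["clock"],o["tcp_pos"]);go(o["tcp_pos"],o["orientation"],(540,-50,310,-3.5))
E
```

```text
1.15 [ 0.45579127 -0.27294176  0.2855855 ]
off [ 0.458 -1.521 -0.163] rot [ 0.     0.    -0.004] rows 5.7
```

Call:
drive_tool([
  {"offset": [0.1, -0.25, 0], "rotation": [0, 0, 0], "claw": 1},
  {"offset": [0.2, -0.5, 0], "rotation": [0, 0, 0], "claw": 1},
  {"offset": [0.3, -0.75, -0.1], "rotation": [0, 0, 0], "claw": 1},
  {"offset": [0.35, -1.0, -0.16], "rotation": [0, 0, 0], "claw": 1},
  {"offset": [0.35, -1.0, -0.16], "rotation": [0, 0, 0], "claw": 1},
  {"offset": [0.35, -1.0, -0.16], "rotation": [0, 0, 0], "claw": 1},
  {"offset": [0.35, -1.0, -0.16], "rotation": [0, 0, 0], "claw": 1},
])

```text
clock: 1.73
tcp_pos: [0.5172, -0.1292, 0.3092]
orientation: [3.139, -0.107, -0.001]
contact_force: [-0.2, -0.3, -0.2]
grip_width: 0.0855
gripper_force: 0.0
```

```bash
python3 - <<'E'
from h import *; from bench import *
o=get_obs(); print(o["clock"],o["tcp_pos"],np.abs(o["qvel"]).max())
f=grab_frame("wrist"); np.savez("w1.npz",**f); im=f["frame"]; cv2.imwrite("pics/w1.png",im[:,:,::-1])
E
```

```text
1.7333 [ 0.51717253 -0.12921584  0.30919338] 0.025528919133124987
```

View pics/w1.png

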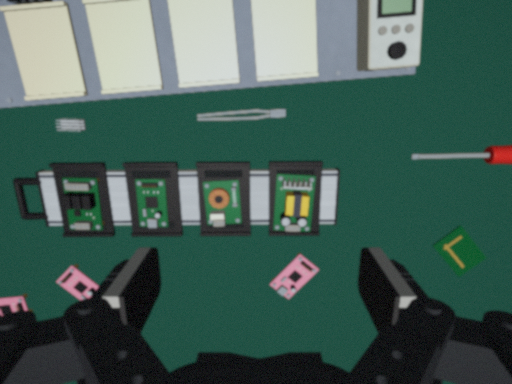

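The wrist view at clock 1.73 shows all four boards at (82,200), (153,200), (222,199) and (294,199), all four nests along the top, and the control unit at the right (397,40). I'll measure from this view.

```bash
cat >> h.py <<'E'
def world(f):
    F=192/np.tan(np.radians(float(f["vfov"]))/2); v,u=np.mgrid[:384,:512]; z=f["z_map"]
    return (np.stack([(u-f["cx"])/F*z,(v-f["cy"])/F*z,z],-1)-f["t"])@f["R"]*1000
E
python3 - <<'E'
from h import *
for n in("w1","top0"):
    f=np.load(n+".npz"); im=f["frame"]; Z=world(f)[...,2]
    H,S,V=cv2.split(cv2.cvtColor(im,cv2.COLOR_RGB2HSV))
    print(n,"table Z",np.median(Z[(Z<8)&(Z>-8)]))
    m=((Z>25)&(Z<75)).astype(np.uint8)*255
    print("boards all"); [print(*map(float,r)) for r in rects(f,m,.030,200,4000)]
    m=((Z>25)&(Z<75)&(H>40)&(H<90)&(S>80)&(V>50)).astype(np.uint8)*255
    m=cv2.morphologyEx(m,cv2.MORPH_CLOSE,np.ones((9,9)))
    print("boards green"); [print(*map(float,r)) for r in rects(f,m,.030,200,4000)]
    m=((V>150)&(S>8)&(H>10)&(H<45)&(Z<30)&(Z>8)).astype(np.uint8)*255
    m=cv2.morphologyEx(m,cv2.MORPH_OPEN,np.ones((5,5)))
    print("nests"); [print(*map(float,r)) for r in rects(f,m,.018,800,9000)]
    # rack plate
    m=((Z>7)&(Z<80)).astype(np.uint8)*255
    print("rack/rail"); [print(*map(float,r)) for r in rects(f,m,.012,3000,90000)]
E
```

```text
w1 table Z -0.29635799754689074
boards all
81.0 203.0 457.4 110.0 72.5 50.0 -5.3
151.0 202.0 451.7 16.8 68.2 38.5 -4.5
221.0 201.0 445.8 -75.8 63.0 46.0 -0.6
293.0 202.0 439.6 -169.2 78.8 50.1 -6.8
boards green
84.0 202.0 457.2 107.4 72.4 44.8 -5.3
151.0 203.0 453.1 16.7 65.5 38.5 -4.5
221.0 202.0 447.1 -75.8 60.4 46.0 -0.6
294.0 202.0 439.9 -169.3 78.1 50.0 -6.8
nests
44.0 49.0 644.9 117.5 105.4 77.2 0.9
122.0 44.0 645.6 21.5 103.1 75.4 0.8
rack/rail
180.0 198.0 448.6 -12.2 438.9 107.9 86.5
202.0 45.0 647.9 -67.8 522.7 118.4 -89.3
top0 table Z 0.1753891813291149
boards all
34.0 132.0 655.4 601.0 273.6 109.9 -1.3
96.0 93.0 723.9 437.1 73.9 46.6 46.0
175.0 123.0 649.5 233.5 95.7 35.4 2.3
222.0 200.0 455.7 108.5 72.0 44.0 -5.3
259.0 201.0 450.9 17.6 66.1 37.9 -4.6
265.0 374.0 57.8 2.1 131.4 38.2 -89.6
297.0 204.0 445.9 -74.3 59.1 43.9 -0.4
336.0 208.0 437.9 -168.6 78.1 50.2 -6.7
380.0 123.0 652.3 -284.1 113.1 67.9 0.5
384.0 48.0 857.0 -304.5 160.6 113.9 0.4
431.0 49.0 857.6 -425.7 160.6 117.7 -0.0
451.0 103.0 707.6 -469.3 54.4 53.2 -4.1
490.0 60.0 828.0 -578.2 165.4 77.8 -13.8
507.0 223.0 406.8 -572.5 75.1 33.5 -5.9
boards green
222.0 200.0 455.7 108.5 72.0 44.0 -5.3
259.0 201.0 450.9 17.6 66.1 37.9 -4.6
297.0 204.0 445.9 -74.3 59.1 43.9 -0.4
336.0 208.0 437.9 -168.6 78.1 50.2 -6.7
nests
221.0 125.0 645.2 117.3 104.1 74.0 0.9
258.0 126.0 646.0 21.8 103.5 71.8 0.4
264.0 357.0 91.6 -0.3 133.7 47.9 -89.6
295.0 125.0 648.0 -73.1 106.2 73.8 0.4
332.0 126.0 648.5 -167.8 107.7 73.9 -1.1
rack/rail
274.0 203.0 450.9 -12.1 439.0 105.7 86.4
277.0 126.0 651.2 -24.3 600.6 130.9 -89.6
406.0 50.0 862.6 -371.1 245.6 173.6 89.6
```

```bash
python3 - <<'E'
from h import *; from bench import *
f=np.load("w1.npz"); W=world(f)
for s in (slice(95,165),slice(355,420)):
    p=W[240:330,s].reshape(-1,3); p=p[p[:,2]>200]; i=p[:,2].argsort()[:40]; print(p[i].mean(0),np.percentile(p[:,2],[0,2,5]))
o=get_obs(); print(o["tcp_pos"])
go(o["tcp_pos"],o["orientation"],(475,-169,230,-6.75),(439,-169,160,-6.75))
go(np.array([.439,-.169,.16]),down(-6.75),(439,-169,60,-6.75),(439,-169,20,-6.75),(439,-169,22,-6.75),(439,-169,110,-6.75))
E
```

```text
[520.62352762 -86.75364051 322.83483315] [321.75070612 325.03656812 327.56045241]
[ 513.77951574 -171.99890767  322.89752922] [321.47728745 324.8089391  327.39785514]
[ 0.5168254  -0.13007905  0.30899432]
off [-0.259  0.278  0.527] rot [0.    0.001 0.024] rows 2.3
off [-0.498  0.295  0.994] rot [0.    0.001 0.024] rows 4.1
off [ 0.    -0.     0.667] rot [0. 0. 0.] rows 2.4
off [ 0.    -0.     0.933] rot [0. 0. 0.] rows 3.4
off [ 0.   -0.    0.92] rot [0. 0. 0.] rows 3.3
off [ 0.    -0.     0.333] rot [0. 0. 0.] rows 1.2
```

Call:
drive_tool([
  {"offset": [-0.12, 0.13, 0.25], "rotation": [0, 0, 0.012], "claw": 1},
  {"offset": [-0.26, 0.28, 0.53], "rotation": [0, 0, 0.024], "claw": 1},
  {"offset": [-0.4, 0.29, 0.75], "rotation": [0, 0, 0.024], "claw": 1},
  {"offset": [-0.5, 0.295, 1.0], "rotation": [0, 0.001, 0.024], "claw": 1},
  {"offset": [-0.5, 0.295, 1.0], "rotation": [0, 0.001, 0.024], "claw": 1},
  {"offset": [-0.5, 0.295, 1.0], "rotation": [0, 0.001, 0.024], "claw": 1},
  {"offset": [-0.5, 0.295, 1.0], "rotation": [0, 0.001, 0.024], "claw": 1},
])

```text
clock: 2.37
tcp_pos: [0.441, -0.1684, 0.1606]
orientation: [3.136, -0.184, 0.005]
contact_force: [0.5, -0.3, 0.3]
grip_width: 0.0852
gripper_force: 0.0
```

```bash
python3 - <<'E'
from h import *; from bench import *
o=get_obs(); print(o["tcp_pos"],o["orientation"])
go(o["tcp_pos"],o["orientation"],(439,-169,60,-6.75),(439,-169,19,-6.75))
f=grab_frame("wrist"); np.savez("w2.npz",**f); Z=world(f)[...,2]
cv2.imwrite("pics/w2.png",f["frame"][:,:,::-1])
m=((Z>25)&(Z<75)).astype(np.uint8)*255
[print(*map(float,r)) for r in rects(f,m,.030,800,14000)]
E
```

```text
[ 0.44098955 -0.16840377  0.16063538] [ 3.13597051 -0.18429264  0.00523415]
off [-0.015  0.005  0.671] rot [ 0.    -0.002  0.   ] rows 2.4
off [-0.016  0.005  0.944] rot [ 0.    -0.002  0.   ] rows 3.4
39.0 189.0 451.5 16.3 67.4 39.2 -4.4
148.0 184.0 445.4 -76.1 62.6 46.5 -0.6
260.0 178.0 438.9 -169.4 78.0 49.9 -6.8
```

View pics/w2.png

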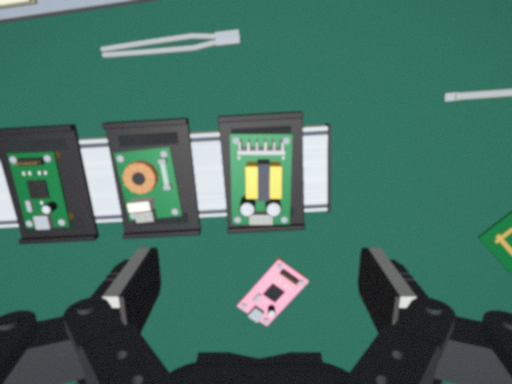

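The enlarged view confirms the supply board at (260,178): yellow transformer, two capacitors, heat sink at the far end. Its measured centre is (439,-169) mm and its size is 78x50. I'll grasp it.

Call:
drive_tool([
  {"offset": [-0.008, 0.003, 0.25], "rotation": [0, -0.002, 0], "claw": 1},
  {"offset": [-0.015, 0.005, 0.5], "rotation": [0, -0.002, 0], "claw": 1},
  {"offset": [-0.016, 0.005, 0.7], "rotation": [0, -0.002, 0], "claw": 1},
  {"offset": [-0.016, 0.005, 0.85], "rotation": [0, -0.002, 0], "claw": 1},
  {"offset": [-0.016, 0.005, 0.944], "rotation": [0, -0.002, 0], "claw": 1},
  {"offset": [-0.016, 0.005, 0.944], "rotation": [0, -0.002, 0], "claw": 1},
  {"offset": [-0.016, 0.005, 0.944], "rotation": [0, -0.002, 0], "claw": 0.75},
  {"offset": [-0.016, 0.005, 0.944], "rotation": [0, -0.002, 0], "claw": 0.65},
  {"offset": [-0.016, 0.005, 0.944], "rotation": [0, -0.002, 0], "claw": 0.6},
  {"offset": [-0.016, 0.005, 0.944], "rotation": [0, -0.002, 0], "claw": 0.5},
  {"offset": [-0.016, 0.005, 0.944], "rotation": [0, -0.002, 0], "claw": 0.4},
  {"offset": [-0.016, 0.005, 0.944], "rotation": [0, -0.002, 0], "claw": 0.3},
  {"offset": [-0.016, 0.005, 0.944], "rotation": [0, -0.002, 0], "claw": 0.3},
  {"offset": [-0.016, 0.005, 0.944], "rotation": [0, -0.002, 0], "claw": 0.3},
], force=40)

```text
clock: 3.58
tcp_pos: [0.4395, -0.1686, 0.02]
orientation: [3.135, -0.183, 0.003]
contact_force: [-0.5, -0.1, 9.4]
grip_width: 0.0485
gripper_force: 39.7
```

```bash
python3 - <<'E'
from h import *; from bench import *
o=get_obs(); print(o)
f=grab_frame("wrist"); np.savez("w3.npz",**f); W=world(f)
cv2.imwrite("pics/w3.png",f["frame"][:,:,::-1])
for s in (slice(95,250),slice(270,420)):
    p=W[240:384,s].reshape(-1,3); print(np.percentile(p[:,2],[0,2,5,20]))
go(o["tcp_pos"],o["orientation"],(439,-169,110,-6.75),(520,-30,140,-3))
E
```

```text
{'clock': 3.5833, 'joints': array([ 0.39702961,  0.48693338, -0.19713267,  2.1766887 ,  0.1964165 ,
        0.49180016, -1.63823508]), 'qvel': array([ 1.37327478e-03,  7.34077729e-04,  2.38358283e-03, -1.24855124e-04,
        5.09803804e-05,  1.37335418e-03, -1.61139091e-03]), 'tau': array([ 1.09527453e-01, -4.28960037e+01, -7.48614985e-01, -1.33698258e+01,
        9.77684394e-02, -2.35321596e-01,  4.03042024e-03]), 'tcp_pos': array([ 0.43948577, -0.16864129,  0.01996066]), 'orientation': array([ 3.13540816, -0.18257525,  0.00334174]), 'contact_force': array([-0.54311796, -0.08136623,  9.3854812 ]), 'moment': array([0.13944328, 0.18698379, 0.05953194]), 'gripper_force': 39.71305847167969, 'grip_width': 0.04854085527456575}
[-1.91739188 -0.3339644   1.35083449 18.94228243]
[-2.68596993 -0.75246789 -0.32794982 16.47985736]
off [-0.002  0.003 -0.6  ] rot [ 0.    -0.001  0.001] rows 2.2
off [ 0.428 -0.98  -0.8  ] rot [ 0.    -0.001 -0.032] rows 4.8
```

View pics/w3.png

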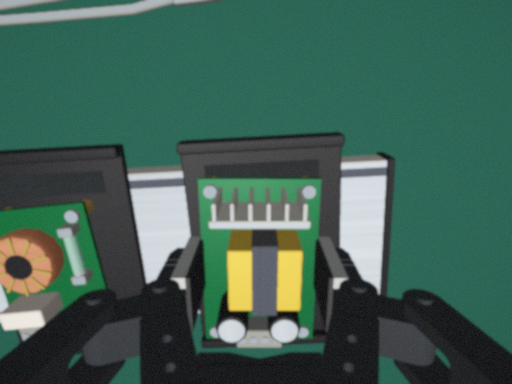

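It is gripped at 48.5 mm. The 9 N upward contact says my grasp was slightly low, so I'll use +2 mm next time. Now lift and travel, with a rack look from high up on the way.

Call:
drive_tool([
  {"offset": [0, 0, -0.1], "rotation": [0, 0, 0], "claw": 0.3},
  {"offset": [0, 0, -0.3], "rotation": [0, 0, 0], "claw": 0.3},
  {"offset": [0, 0, -0.5], "rotation": [0, 0, 0], "claw": 0.3},
  {"offset": [0.12, -0.2, -0.65], "rotation": [0, 0, -0.01], "claw": 0.3},
  {"offset": [0.24, -0.4, -0.8], "rotation": [0, 0, -0.02], "claw": 0.3},
  {"offset": [0.36, -0.6, -0.9], "rotation": [0, 0, -0.03], "claw": 0.3},
  {"offset": [0.48, -0.8, -1.0], "rotation": [0, 0, -0.05], "claw": 0.3},
  {"offset": [0.54, -0.95, -1.0], "rotation": [0, 0, -0.06], "claw": 0.3},
  {"offset": [0.54, -0.95, -1.0], "rotation": [0, 0, -0.06], "claw": 0.3},
])

```text
clock: 4.38
tcp_pos: [0.5385, -0.0297, 0.1706]
orientation: [-3.138, -0.019, -0.008]
contact_force: [0.6, 0.5, -1.7]
grip_width: 0.0477
gripper_force: 41.8
```

Call:
drive_tool([
  {"offset": [0.08, 0, -0.2], "rotation": [0, 0, 0], "claw": 0.3},
  {"offset": [0.18, 0, -0.4], "rotation": [0, 0, 0], "claw": 0.3},
  {"offset": [0.25, 0, -0.6], "rotation": [0, 0, 0], "claw": 0.3},
  {"offset": [0.25, 0, -0.8], "rotation": [0, 0, 0], "claw": 0.3},
  {"offset": [0.25, 0, -0.8], "rotation": [0, 0, 0], "claw": 0.3},
  {"offset": [0.25, 0, -0.8], "rotation": [0, 0, 0], "claw": 0.3},
  {"offset": [0.25, 0, -0.8], "rotation": [0, 0, 0], "claw": 0.3},
])

```text
clock: 4.97
tcp_pos: [0.5716, -0.0364, 0.2874]
orientation: [3.141, 0.005, -0.004]
contact_force: [-0.2, 0.1, -2.5]
grip_width: 0.0479
gripper_force: 42.0
```

```bash
python3 - <<'E'
from h import *; from bench import *
o=get_obs(); print(o["tcp_pos"],o["orientation"],o["grip_width"],o["gripper_force"])
f=grab_frame("wrist"); np.savez("w4.npz",**f); W=world(f); Z=W[...,2]; im=f["frame"]
cv2.imwrite("pics/w4.png",im[:,:,::-1])
H,S,V=cv2.split(cv2.cvtColor(im,cv2.COLOR_RGB2HSV))
m=((V>140)&(S>8)&(H>8)&(H<45)&(Z<30)&(Z>8)).astype(np.uint8)*255
m=cv2.morphologyEx(m,cv2.MORPH_OPEN,np.ones((5,5)))
[print(*map(float,r)) for r in rects(f,m,.020,800,20000)]
E
```

```text
[ 0.57159199 -0.03643408  0.28738231] [ 3.14138671  0.0051283  -0.00437083] 0.04785969032221965 42.02417850494385
123.0 75.0 644.7 116.3 104.6 72.3 0.2
374.0 80.0 648.0 -167.6 104.7 74.7 0.6
```

View pics/w4.png

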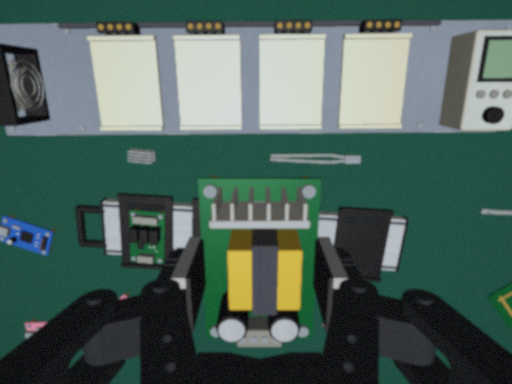

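The rack now lies straight under the camera. Nest ends are at (123,75) and (374,80), which gives a row centre of (646.4,-25.6) mm and a yaw of 0.65°. Nest centres, fan to unit, are (645,117), (646,22), (647,-73) and (648,-168).

```bash
python3 - <<'E'
from h import *; from bench import *
o=get_obs()
go(o["tcp_pos"],o["orientation"],(645.3,105,170,.65))
go(np.array([.6453,.105,.17]),down(.65),(645.3,117,100,.65),(645.3,117,45,.65),(645.3,117,21,.65))
E
```

```text
off [ 0.5   -0.941  0.775] rot [ 0.     0.002 -0.004] rows 4.7
off [ 0.001 -0.08   0.467] rot [0. 0. 0.] rows 1.7
off [ 0.001 -0.08   0.833] rot [0. 0. 0.] rows 3.0
off [ 0.001 -0.08   0.993] rot [0. 0. 0.] rows 3.6
```

Call:
drive_tool([
  {"offset": [0.1, -0.2, 0.15], "rotation": [0, 0, 0], "claw": 0.3},
  {"offset": [0.2, -0.4, 0.3], "rotation": [0, 0, 0], "claw": 0.3},
  {"offset": [0.35, -0.6, 0.45], "rotation": [0, 0, 0], "claw": 0.3},
  {"offset": [0.42, -0.8, 0.6], "rotation": [0, 0, 0], "claw": 0.3},
  {"offset": [0.49, -0.94, 0.78], "rotation": [0, 0, -0.004], "claw": 0.3},
  {"offset": [0.49, -0.94, 0.78], "rotation": [0, 0, -0.004], "claw": 0.3},
  {"offset": [0.49, -0.94, 0.78], "rotation": [0, 0, -0.004], "claw": 0.3},
  {"offset": [0.49, -0.94, 0.78], "rotation": [0, 0, -0.004], "claw": 0.3},
])

```text
clock: 5.68
tcp_pos: [0.6446, 0.1043, 0.1695]
orientation: [3.141, 0.018, -0.007]
contact_force: [1.0, -0.4, -0.4]
grip_width: 0.0479
gripper_force: 42.1
```

```bash
python3 - <<'E'
from h import *; from bench import *
o=get_obs(); print(o["tcp_pos"],o["orientation"])
go(o["tcp_pos"],o["orientation"],(645.3,117,60,.65),(645.3,117,30,.65),(645.3,117,21,.65))
E
```

```text
[0.64457174 0.10433498 0.1694963 ] [ 3.14064457  0.01777711 -0.00663407]
off [ 0.009 -0.085  0.73 ] rot [ 0.     0.002 -0.   ] rows 2.6
off [ 0.01  -0.085  0.93 ] rot [ 0.     0.002 -0.   ] rows 3.4
off [ 0.01  -0.085  0.99 ] rot [ 0.     0.002 -0.   ] rows 3.6
```

Call:
drive_tool([
  {"offset": [0.01, -0.04, 0.2], "rotation": [0, 0.002, 0], "claw": 0.3},
  {"offset": [0.01, -0.085, 0.45], "rotation": [0, 0.002, 0], "claw": 0.3},
  {"offset": [0.01, -0.085, 0.7], "rotation": [0, 0.002, 0], "claw": 0.3},
  {"offset": [0.01, -0.085, 0.85], "rotation": [0, 0.002, 0], "claw": 0.3},
  {"offset": [0.01, -0.085, 0.92], "rotation": [0, 0.002, 0], "claw": 0.3},
  {"offset": [0.01, -0.085, 0.95], "rotation": [0, 0.002, 0], "claw": 0.3},
  {"offset": [0.01, -0.085, 0.965], "rotation": [0, 0.002, 0], "claw": 0.3},
  {"offset": [0.01, -0.085, 0.975], "rotation": [0, 0.002, 0], "claw": 0.3},
  {"offset": [0.01, -0.085, 0.985], "rotation": [0, 0.002, 0], "claw": 0.3},
  {"offset": [0.01, -0.085, 0.985], "rotation": [0, 0.002, 0], "claw": 0.3},
  {"offset": [0.01, -0.085, 0.985], "rotation": [0, 0.002, 0], "claw": 0.3},
])

```text
clock: 6.6
tcp_pos: [0.6471, 0.1183, 0.024]
orientation: [-3.141, -0.018, -0.006]
contact_force: [-0.5, -0.4, -1.8]
grip_width: 0.0479
gripper_force: 42.1
```

Call:
drive_tool([
  {"offset": [-0.006, 0.004, 0.005], "rotation": [0, 0, 0], "claw": 0.3},
  {"offset": [-0.012, 0.009, 0.01], "rotation": [0, 0.001, 0], "claw": 0.3},
  {"offset": [-0.012, 0.009, 0.015], "rotation": [0, 0.001, 0], "claw": 0.3},
  {"offset": [-0.012, 0.009, 0.02], "rotation": [0, 0.001, 0], "claw": 0.3},
  {"offset": [-0.012, 0.009, 0.022], "rotation": [0, 0.001, 0], "claw": 0.3},
  {"offset": [-0.012, 0.009, 0.022], "rotation": [0, 0.001, 0], "claw": 0.3},
])

```text
clock: 7.1
tcp_pos: [0.6445, 0.1166, 0.0201]
orientation: [3.141, 0.018, 0.006]
contact_force: [-3.3, -1.0, 4.4]
grip_width: 0.0477
gripper_force: 42.5
```

Call:
drive_tool([
  {"offset": [0, 0, 0], "rotation": [0, 0, 0], "claw": 0.6},
  {"offset": [0, 0, 0], "rotation": [0, 0, 0], "claw": 0.65},
  {"offset": [0, 0, 0], "rotation": [0, 0, 0], "claw": 0.75},
  {"offset": [0, 0, 0], "rotation": [0, 0, 0], "claw": 0.9},
  {"offset": [0, 0, 0], "rotation": [0, 0, 0], "claw": 1},
  {"offset": [0, 0, 0], "rotation": [0, 0, 0], "claw": 1},
  {"offset": [0, 0, -0.05], "rotation": [0, 0, 0], "claw": 1},
  {"offset": [0, 0, -0.2], "rotation": [0, 0, 0], "claw": 1},
  {"offset": [0, 0, -0.4], "rotation": [0, 0, 0], "claw": 1},
  {"offset": [0, 0, -0.6], "rotation": [0, 0, 0], "claw": 1},
  {"offset": [-0.3, 0.25, -0.7], "rotation": [0, 0, 0], "claw": 1},
  {"offset": [-0.5, 0.5, -0.7], "rotation": [0, 0, 0], "claw": 1},
  {"offset": [-0.7, 0.75, -0.7], "rotation": [0, 0, 0], "claw": 1},
  {"offset": [-0.9, 1.0, -0.7], "rotation": [0, 0, 0.01], "claw": 1},
  {"offset": [-0.9, 1.0, -0.7], "rotation": [0, 0, 0.01], "claw": 1},
  {"offset": [-0.9, 1.0, -0.7], "rotation": [0, 0, 0.01], "claw": 1},
])

```text
clock: 8.43
tcp_pos: [0.5056, -0.0422, 0.1238]
orientation: [3.137, -0.026, -0.001]
contact_force: [-0.1, -0.1, -1.0]
grip_width: 0.0855
gripper_force: 0.0
```

```bash
cat > look.py <<'E'
from h import *; from bench import *
import sys
n=sys.argv[1]
o=get_obs(); print(o["clock"],o["tcp_pos"],o["orientation"])
f=grab_frame(n); Z=world(f)[...,2]
m=((Z>25)&(Z<75)).astype(np.uint8)*255
[print(*map(float,r)) for r in rects(f,m,.030,300,14000) if 400<r[2]<700 and -220<r[3]<160]
x,y,z,a=map(float,sys.argv[2:6])
go(o["tcp_pos"],o["orientation"],(x,y,60,a),(x,y,z,a))
E
python3 look.py top 446.3 -75.3 21 -.5; python3 look.py wrist 446.3 -75.3 21 -.5
```

```text
8.4333 [ 0.50562982 -0.0422374   0.12380025] [ 3.13720352e+00 -2.61741355e-02 -1.10895837e-03]
220.0 118.0 657.0 117.1 102.8 50.1 0.4
222.0 200.0 455.8 109.9 72.0 46.7 -5.3
259.0 201.0 450.9 17.6 66.1 37.9 -4.6
off [-0.392  0.225  0.427] rot [ 0.002  0.    -0.004] rows 2.2
off [-0.391  0.224  0.687] rot [ 0.002  0.    -0.004] rows 3.0
8.4833 [ 0.50847042 -0.0389754   0.12434598] [ 3.13945444 -0.02260908  0.00397212]
26.0 28.0 620.3 108.6 37.3 30.8 89.2
67.0 253.0 456.1 110.5 75.4 51.3 -5.2
188.0 260.0 450.6 16.8 70.4 38.2 -4.5
306.0 266.0 444.2 -75.7 66.4 46.1 -0.6
off [-0.412  0.247  0.428] rot [ 0.001 -0.001 -0.003] rows 2.3
off [-0.413  0.247  0.688] rot [ 0.001 -0.001 -0.003] rows 3.0
```

Call:
drive_tool([
  {"offset": [-0.21, 0.12, 0], "rotation": [0, 0, -0.002], "claw": 1},
  {"offset": [-0.41, 0.247, 0.1], "rotation": [0.001, -0.001, -0.003], "claw": 1},
  {"offset": [-0.41, 0.247, 0.3], "rotation": [0.001, -0.001, -0.003], "claw": 1},
  {"offset": [-0.41, 0.247, 0.5], "rotation": [0.001, -0.001, -0.003], "claw": 1},
  {"offset": [-0.41, 0.247, 0.6], "rotation": [0.001, -0.001, -0.003], "claw": 1},
  {"offset": [-0.41, 0.247, 0.65], "rotation": [0.001, -0.001, -0.003], "claw": 1},
  {"offset": [-0.41, 0.247, 0.68], "rotation": [0.001, -0.001, -0.003], "claw": 1},
  {"offset": [-0.41, 0.247, 0.68], "rotation": [0.001, -0.001, -0.003], "claw": 1},
  {"offset": [-0.41, 0.247, 0.68], "rotation": [0.001, -0.001, -0.003], "claw": 1},
])

```text
clock: 9.28
tcp_pos: [0.4507, -0.0708, 0.0223]
orientation: [-3.139, 0.002, -0.005]
contact_force: [1.1, -0.3, -0.4]
grip_width: 0.0851
gripper_force: 0.0
```

```bash
python3 look.py wrist 446.6 -75.4 22 -.5 | sed -n '1p;$p'
```

```text
9.2833 [ 0.45065079 -0.07079667  0.02234721] [-3.13910752e+00  2.10631025e-03 -5.31725796e-03]
off [-0.027  0.031  0.002] rot [-0.001 -0.002  0.004] rows 0.1
```

Call:
drive_tool([
  {"offset": [-0.027, 0.031, 0.0], "rotation": [0, -0.002, 0.004], "claw": 1},
  {"offset": [-0.027, 0.031, 0.0], "rotation": [0, -0.002, 0.004], "claw": 1},
  {"offset": [-0.027, 0.031, 0.0], "rotation": [0, -0.002, 0.004], "claw": 0.75},
  {"offset": [-0.027, 0.031, 0.0], "rotation": [0, -0.002, 0.004], "claw": 0.65},
  {"offset": [-0.027, 0.031, 0.0], "rotation": [0, -0.002, 0.004], "claw": 0.6},
  {"offset": [-0.027, 0.031, 0.0], "rotation": [0, -0.002, 0.004], "claw": 0.55},
  {"offset": [-0.027, 0.031, 0.0], "rotation": [0, -0.002, 0.004], "claw": 0.45},
  {"offset": [-0.027, 0.031, 0.0], "rotation": [0, -0.002, 0.004], "claw": 0.3},
  {"offset": [-0.027, 0.031, 0.0], "rotation": [0, -0.002, 0.004], "claw": 0.3},
  {"offset": [-0.027, 0.031, 0.0], "rotation": [0, -0.002, 0.004], "claw": 0.3},
])

```text
clock: 10.17
tcp_pos: [0.4456, -0.076, 0.0221]
orientation: [-3.139, 0.016, 0.003]
contact_force: [-2.5, 0.8, 7.6]
grip_width: 0.0441
gripper_force: 39.6
```

```bash
python3 - <<'E'
from h import *; from bench import *
o=get_obs(); print(o["tcp_pos"],o["orientation"])
go(o["tcp_pos"],o["orientation"],(446,-75,110,0),(560,20,130,.65),(596,22,130,.65))
E
```

```text
[ 0.44562781 -0.07598665  0.02209019] [-3.13946884e+00  1.59224060e-02  2.81172727e-03]
off [ 0.001 -0.008 -0.586] rot [-0.001  0.001 -0.005] rows 2.1
off [ 0.755 -0.649 -0.719] rot [-0.001  0.001 -0.011] rows 4.4
off [ 0.995 -0.665 -0.72 ] rot [-0.001  0.001 -0.011] rows 5.0
```

Call:
drive_tool([
  {"offset": [0, 0, -0.1], "rotation": [0, 0, 0], "claw": 0.3},
  {"offset": [0, 0, -0.3], "rotation": [0, 0, 0], "claw": 0.3},
  {"offset": [0, 0, -0.5], "rotation": [0, 0, 0], "claw": 0.3},
  {"offset": [0.2, -0.15, -0.65], "rotation": [0, 0, -0.005], "claw": 0.3},
  {"offset": [0.4, -0.3, -0.7], "rotation": [0, 0, -0.011], "claw": 0.3},
  {"offset": [0.6, -0.45, -0.7], "rotation": [0, 0, -0.011], "claw": 0.3},
  {"offset": [0.8, -0.6, -0.7], "rotation": [0, 0, -0.011], "claw": 0.3},
  {"offset": [0.995, -0.665, -0.7], "rotation": [-0.001, 0.001, -0.011], "claw": 0.3},
])

```text
clock: 10.83
tcp_pos: [0.5972, 0.0261, 0.127]
orientation: [-3.139, -0.024, -0.001]
contact_force: [0.7, 0.7, -1.4]
grip_width: 0.044
gripper_force: 41.1
```

Call:
drive_tool([
  {"offset": [0.15, 0, 0], "rotation": [0, 0, 0], "claw": 0.3},
  {"offset": [0.33, 0, 0.1], "rotation": [0, 0, 0], "claw": 0.3},
  {"offset": [0.33, 0, 0.25], "rotation": [0, 0, 0], "claw": 0.3},
  {"offset": [0.33, 0, 0.4], "rotation": [0, 0, 0], "claw": 0.3},
  {"offset": [0.33, 0, 0.5], "rotation": [0, 0, 0], "claw": 0.3},
  {"offset": [0.33, 0, 0.5], "rotation": [0, 0, 0], "claw": 0.3},
  {"offset": [0.33, 0, 0.5], "rotation": [0, 0, 0], "claw": 0.3},
  {"offset": [0.33, 0, 0.5], "rotation": [0, 0, 0], "claw": 0.3},
])

```text
clock: 11.5
tcp_pos: [0.646, 0.0228, 0.0525]
orientation: [-3.141, -0.019, -0.002]
contact_force: [0.1, 0.1, -0.6]
grip_width: 0.0438
gripper_force: 41.1
```

```bash
python3 look.py wrist 645 22 22.3 .65
```

```text
11.5 [0.64599792 0.02279795 0.05250307] [-3.14093516e+00 -1.86499385e-02 -1.69434859e-03]
76.0 227.0 642.7 120.8 80.8 60.5 0.7
off [-0.007  0.005 -0.05 ] rot [-0.    -0.001  0.   ] rows 0.2
off [-0.007  0.005  0.201] rot [-0.    -0.001  0.   ] rows 0.7
```

Call:
drive_tool([
  {"offset": [-0.007, 0.005, 0.08], "rotation": [0, -0.001, 0], "claw": 0.3},
  {"offset": [-0.007, 0.005, 0.14], "rotation": [0, -0.001, 0], "claw": 0.3},
  {"offset": [-0.007, 0.005, 0.175], "rotation": [0, -0.001, 0], "claw": 0.3},
  {"offset": [-0.007, 0.005, 0.19], "rotation": [0, -0.001, 0], "claw": 0.3},
  {"offset": [-0.007, 0.005, 0.197], "rotation": [0, -0.001, 0], "claw": 0.3},
  {"offset": [-0.007, 0.005, 0.203], "rotation": [0, -0.001, 0], "claw": 0.3},
  {"offset": [-0.007, 0.005, 0.203], "rotation": [0, -0.001, 0], "claw": 0.3},
  {"offset": [-0.007, 0.005, 0.203], "rotation": [0, -0.001, 0], "claw": 0.3},
])

```text
clock: 12.22
tcp_pos: [0.6435, 0.0216, 0.0221]
orientation: [3.141, 0.018, -0.006]
contact_force: [-6.4, -1.0, 12.0]
grip_width: 0.0435
gripper_force: 41.9
```

Call:
drive_tool([
  {"offset": [0.005, 0, -0.015], "rotation": [0, 0, 0], "claw": 0.3},
  {"offset": [0.011, 0, -0.015], "rotation": [0, 0.001, 0], "claw": 0.3},
  {"offset": [0.011, 0, -0.015], "rotation": [0, 0.001, 0], "claw": 0.3},
  {"offset": [0.011, 0, -0.007], "rotation": [0, 0.001, 0], "claw": 0.3},
  {"offset": [0.011, 0, -0.004], "rotation": [0, 0.001, 0], "claw": 0.3},
  {"offset": [0.011, 0, -0.004], "rotation": [0, 0.001, 0], "claw": 0.3},
])

```text
clock: 12.72
tcp_pos: [0.6464, 0.0219, 0.0222]
orientation: [-3.141, -0.018, -0.001]
contact_force: [-0.5, -0.2, 5.1]
grip_width: 0.0436
gripper_force: 41.5
```

Call:
drive_tool([
  {"offset": [-0.006, 0, -0.005], "rotation": [0, 0, 0], "claw": 0.3},
  {"offset": [-0.006, 0, -0.003], "rotation": [0, 0, 0], "claw": 0.3},
  {"offset": [-0.006, 0, 0], "rotation": [0, 0, 0], "claw": 0.55},
  {"offset": [-0.006, 0, 0], "rotation": [0, 0, 0], "claw": 0.65},
  {"offset": [-0.006, 0, 0], "rotation": [0, 0, 0], "claw": 0.8},
  {"offset": [-0.006, 0, 0], "rotation": [0, 0, 0], "claw": 1},
  {"offset": [-0.006, 0, 0], "rotation": [0, 0, 0], "claw": 1},
  {"offset": [-0.006, 0, -0.05], "rotation": [0, 0, 0], "claw": 1},
  {"offset": [-0.006, 0, -0.2], "rotation": [0, 0, 0], "claw": 1},
  {"offset": [-0.006, 0, -0.4], "rotation": [0, 0, 0], "claw": 1},
  {"offset": [-0.006, 0, -0.6], "rotation": [0, 0, 0], "claw": 1},
  {"offset": [-0.25, 0, -0.7], "rotation": [0, 0, 0.02], "claw": 1},
  {"offset": [-0.5, 0.01, -0.7], "rotation": [0, 0, 0.03], "claw": 1},
  {"offset": [-0.75, 0.03, -0.7], "rotation": [0, 0, 0.045], "claw": 1},
  {"offset": [-1.0, 0.03, -0.7], "rotation": [0, 0, 0.045], "claw": 1},
  {"offset": [-1.0, 0.03, -0.7], "rotation": [0, 0, 0.045], "claw": 1},
  {"offset": [-1.0, 0.03, -0.7], "rotation": [0, 0, 0.045], "claw": 1},
  {"offset": [-1.0, 0.03, -0.7], "rotation": [0, 0, 0.045], "claw": 1},
])

```text
clock: 14.22
tcp_pos: [0.4972, 0.0157, 0.1277]
orientation: [-3.139, 0.123, -0.004]
contact_force: [0.8, 0.3, 0.4]
grip_width: 0.0854
gripper_force: 0.0
```

```bash
python3 look.py top 451.5 17.2 22 -4.5; python3 look.py wrist 451.5 17.2 22 -4.5
```

```text
14.2167 [0.49719955 0.01568803 0.12769498] [-3.13858495  0.12271809 -0.003564  ]
219.0 119.0 657.0 118.3 102.8 47.7 0.4
222.0 200.0 455.7 108.5 72.0 44.0 -5.3
off [-0.306  0.014  0.451] rot [-0.    -0.001  0.   ] rows 2.0
off [-0.306  0.014  0.704] rot [-0.    -0.001  0.   ] rows 2.8
14.2667 [0.49779715 0.01577618 0.12761776] [-3.13834137  0.12282557 -0.00385379]
87.0 22.0 619.6 117.5 53.6 29.7 -89.4
149.0 242.0 457.2 108.9 72.5 47.3 -5.1
233.0 8.0 621.2 21.6 46.0 11.0 -89.3
262.0 245.0 450.9 17.0 68.8 37.9 -4.5
off [-0.31   0.015  0.45 ] rot [-0.    -0.001  0.   ] rows 2.0
off [-0.31   0.015  0.703] rot [-0.    -0.001  0.   ] rows 2.8
```

Control board candidates are the green one in the cradle at (262,245) and the blue and pink look-alikes lying on the cloth. The job is the green one: it measures 38 mm wide, sits in a cradle, and w2 and crop1 confirmed it.

Call:
drive_tool([
  {"offset": [-0.15, 0.01, 0.1], "rotation": [0, -0.001, 0], "claw": 1},
  {"offset": [-0.306, 0.015, 0.25], "rotation": [0, -0.001, 0], "claw": 1},
  {"offset": [-0.306, 0.015, 0.45], "rotation": [0, -0.001, 0], "claw": 1},
  {"offset": [-0.306, 0.015, 0.6], "rotation": [0, -0.001, 0], "claw": 1},
  {"offset": [-0.306, 0.015, 0.67], "rotation": [0, -0.001, 0], "claw": 1},
  {"offset": [-0.306, 0.015, 0.695], "rotation": [0, -0.001, 0], "claw": 1},
  {"offset": [-0.306, 0.015, 0.695], "rotation": [0, -0.001, 0], "claw": 1},
  {"offset": [-0.306, 0.015, 0.695], "rotation": [0, -0.001, 0], "claw": 0.75},
  {"offset": [-0.306, 0.015, 0.695], "rotation": [0, -0.001, 0], "claw": 0.6},
  {"offset": [-0.306, 0.015, 0.695], "rotation": [0, -0.001, 0], "claw": 0.5},
  {"offset": [-0.306, 0.015, 0.695], "rotation": [0, -0.001, 0], "claw": 0.45},
])

```text
clock: 15.23
tcp_pos: [0.4509, 0.017, 0.0233]
orientation: [-3.139, 0.123, 0.0]
contact_force: [-0.2, -0.2, -0.1]
grip_width: 0.0396
gripper_force: 0.0
```

Call:
drive_tool([
  {"offset": [0, 0, 0], "rotation": [0, 0, 0], "claw": 0.4},
  {"offset": [0, 0, 0], "rotation": [0, 0, 0], "claw": 0.3},
  {"offset": [0, 0, 0], "rotation": [0, 0, 0], "claw": 0.2},
  {"offset": [0, 0, 0], "rotation": [0, 0, 0], "claw": 0.2},
])

```text
clock: 15.57
tcp_pos: [0.4509, 0.0169, 0.0235]
orientation: [-3.139, 0.123, 0.0]
contact_force: [-1.5, -0.8, 7.8]
grip_width: 0.036
gripper_force: 39.0
```

```bash
python3 - <<'E'
from h import *; from bench import *
o=get_obs(); print(o["tcp_pos"],o["orientation"])
go(o["tcp_pos"],o["orientation"],(450,17,110,-4.5),(594,-73,120,.65))
E
```

```text
[0.45092356 0.01692299 0.02352575] [-3.13883312e+00  1.23184381e-01  4.19376355e-04]
off [-0.006 -0.    -0.576] rot [-0.  0.  0.] rows 2.1
off [ 0.998  0.523 -0.644] rot [-0.     0.    -0.045] rows 4.7
```

Call:
drive_tool([
  {"offset": [0, 0, -0.1], "rotation": [0, 0, 0], "claw": 0.2},
  {"offset": [0, 0, -0.3], "rotation": [0, 0, 0], "claw": 0.2},
  {"offset": [0, 0, -0.5], "rotation": [0, 0, -0.01], "claw": 0.2},
  {"offset": [0.2, 0.1, -0.62], "rotation": [0, 0, -0.02], "claw": 0.2},
  {"offset": [0.4, 0.2, -0.64], "rotation": [0, 0, -0.03], "claw": 0.2},
  {"offset": [0.6, 0.32, -0.64], "rotation": [0, 0, -0.045], "claw": 0.2},
  {"offset": [0.8, 0.43, -0.64], "rotation": [0, 0, -0.045], "claw": 0.2},
  {"offset": [0.998, 0.523, -0.64], "rotation": [0, 0, -0.045], "claw": 0.2},
])

```text
clock: 16.23
tcp_pos: [0.5946, -0.0751, 0.1187]
orientation: [3.141, 0.017, -0.002]
contact_force: [-0.5, 0.4, -0.3]
grip_width: 0.036
gripper_force: 40.3
```

Call:
drive_tool([
  {"offset": [0.17, 0, 0], "rotation": [0, 0, 0], "claw": 0.2},
  {"offset": [0.34, 0, 0.1], "rotation": [0, 0, 0], "claw": 0.2},
  {"offset": [0.34, 0, 0.25], "rotation": [0, 0, 0], "claw": 0.2},
  {"offset": [0.34, 0, 0.4], "rotation": [0, 0, 0], "claw": 0.2},
  {"offset": [0.34, 0, 0.45], "rotation": [0, 0, 0], "claw": 0.2},
  {"offset": [0.34, 0, 0.45], "rotation": [0, 0, 0], "claw": 0.2},
  {"offset": [0.34, 0, 0.45], "rotation": [0, 0, 0], "claw": 0.2},
  {"offset": [0.34, 0, 0.45], "rotation": [0, 0, 0], "claw": 0.2},
])

```text
clock: 16.9
tcp_pos: [0.6452, -0.0724, 0.0522]
orientation: [-3.141, -0.018, -0.0]
contact_force: [0.0, -0.4, -0.6]
grip_width: 0.0356
gripper_force: 40.3
```

```bash
python3 look.py wrist 645.8 -73.1 24 .65
```

```text
16.9 [ 0.64520633 -0.07237079  0.05217933] [-3.14113979e+00 -1.84650397e-02 -3.35635785e-04]
78.0 227.0 643.6 22.7 65.5 49.6 0.7
258.0 255.0 630.8 -74.1 91.3 77.8 -24.7
off [ 0.004  0.005 -0.052] rot [-0. -0.  0.] rows 0.2
off [0.004 0.005 0.188] rot [-0. -0.  0.] rows 0.7
```

Call:
drive_tool([
  {"offset": [0.004, 0.005, 0.07], "rotation": [0, 0, 0], "claw": 0.2},
  {"offset": [0.004, 0.005, 0.13], "rotation": [0, 0, 0], "claw": 0.2},
  {"offset": [0.004, 0.005, 0.165], "rotation": [0, 0, 0], "claw": 0.2},
  {"offset": [0.004, 0.005, 0.18], "rotation": [0, 0, 0], "claw": 0.2},
  {"offset": [0.004, 0.005, 0.188], "rotation": [0, 0, 0], "claw": 0.2},
  {"offset": [0.004, 0.005, 0.188], "rotation": [0, 0, 0], "claw": 0.2},
  {"offset": [0.004, 0.005, 0.188], "rotation": [0, 0, 0], "claw": 0.2},
])

```text
clock: 17.53
tcp_pos: [0.6443, -0.0732, 0.0235]
orientation: [3.141, 0.018, -0.005]
contact_force: [-6.9, -0.8, 13.8]
grip_width: 0.0361
gripper_force: 41.3
```

Call:
drive_tool([
  {"offset": [0.005, 0, -0.012], "rotation": [0, 0, 0], "claw": 0.2},
  {"offset": [0.008, 0, -0.012], "rotation": [0, 0.001, 0], "claw": 0.2},
  {"offset": [0.008, 0, -0.006], "rotation": [0, 0.001, 0], "claw": 0.2},
  {"offset": [0.006, 0, -0.005], "rotation": [0, 0.001, 0], "claw": 0.2},
  {"offset": [0.006, 0, -0.005], "rotation": [0, 0.001, 0], "claw": 0.2},
])

```text
clock: 17.95
tcp_pos: [0.6464, -0.073, 0.0236]
orientation: [-3.141, -0.018, -0.002]
contact_force: [-1.9, -0.8, 6.6]
grip_width: 0.036
gripper_force: 40.8
```

Call:
drive_tool([
  {"offset": [-0.003, 0, 0], "rotation": [0, 0, 0], "claw": 0.2},
  {"offset": [-0.003, 0, 0], "rotation": [0, 0, 0], "claw": 0.45},
  {"offset": [-0.003, 0, 0], "rotation": [0, 0, 0], "claw": 0.55},
  {"offset": [-0.003, 0, 0], "rotation": [0, 0, 0], "claw": 0.7},
  {"offset": [-0.003, 0, 0], "rotation": [0, 0, 0], "claw": 1},
  {"offset": [-0.003, 0, 0], "rotation": [0, 0, 0], "claw": 1},
  {"offset": [-0.003, 0, -0.05], "rotation": [0, 0, 0], "claw": 1},
  {"offset": [-0.003, 0, -0.2], "rotation": [0, 0, 0], "claw": 1},
  {"offset": [-0.003, 0, -0.4], "rotation": [0, 0, 0], "claw": 1},
  {"offset": [-0.003, 0, -0.6], "rotation": [0, 0, 0], "claw": 1},
  {"offset": [-0.2, -0.2, -0.7], "rotation": [0, 0, 0.02], "claw": 1},
  {"offset": [-0.4, -0.4, -0.7], "rotation": [0, 0, 0.03], "claw": 1},
  {"offset": [-0.6, -0.6, -0.7], "rotation": [0, 0, 0.045], "claw": 1},
  {"offset": [-0.8, -0.8, -0.7], "rotation": [0, 0, 0.052], "claw": 1},
  {"offset": [-1.0, -1.0, -0.7], "rotation": [0, 0, 0.052], "claw": 1},
  {"offset": [-1.0, -1.0, -0.7], "rotation": [0, 0, 0.052], "claw": 1},
  {"offset": [-1.0, -1.0, -0.7], "rotation": [0, 0, 0.052], "claw": 1},
  {"offset": [-1.0, -1.0, -0.7], "rotation": [0, 0, 0.052], "claw": 1},
])

```text
clock: 19.45
tcp_pos: [0.4948, 0.0749, 0.1289]
orientation: [-3.138, 0.144, -0.002]
contact_force: [0.4, -0.2, 0.3]
grip_width: 0.0854
gripper_force: 0.0
```

```bash
python3 look.py top 456.6 108.3 23 -5.3|head -5; python3 look.py wrist 456.6 108.3 23 -5.3
```

```text
19.45 [0.49478587 0.074854   0.12889572] [-3.13800022e+00  1.43778704e-01 -2.41232415e-03]
296.0 125.0 646.3 -72.5 63.0 38.0 0.4
off [-0.275 -0.199  0.459] rot [-0.    -0.001  0.   ] rows 2.1
off [-0.275 -0.198  0.706] rot [-0.    -0.001  0.   ] rows 2.8
19.5 [0.49533828 0.07411205 0.12872197] [-3.13789759e+00  1.46598955e-01 -2.43451531e-03]
175.0 18.0 616.6 116.2 50.2 23.7 -89.5
220.0 238.0 456.6 107.9 73.4 44.0 -5.3
off [-0.279 -0.203  0.458] rot [-0.    -0.001 -0.   ] rows 2.1
off [-0.279 -0.203  0.704] rot [-0.    -0.001 -0.   ] rows 2.8
```

Control is at (646.3,-72.5) against a nest centre of (646.9,-73.1), which is good. Relay next.

Call:
drive_tool([
  {"offset": [-0.14, -0.1, 0.1], "rotation": [0, -0.001, 0], "claw": 1},
  {"offset": [-0.277, -0.203, 0.25], "rotation": [0, -0.001, 0], "claw": 1},
  {"offset": [-0.277, -0.203, 0.45], "rotation": [0, -0.001, 0], "claw": 1},
  {"offset": [-0.277, -0.203, 0.6], "rotation": [0, -0.001, 0], "claw": 1},
  {"offset": [-0.277, -0.203, 0.68], "rotation": [0, -0.001, 0], "claw": 1},
  {"offset": [-0.277, -0.203, 0.704], "rotation": [0, -0.001, 0], "claw": 1},
  {"offset": [-0.277, -0.203, 0.704], "rotation": [0, -0.001, 0], "claw": 1},
  {"offset": [-0.277, -0.203, 0.704], "rotation": [0, -0.001, 0], "claw": 0.75},
  {"offset": [-0.277, -0.203, 0.704], "rotation": [0, -0.001, 0], "claw": 0.65},
  {"offset": [-0.277, -0.203, 0.704], "rotation": [0, -0.001, 0], "claw": 0.57},
  {"offset": [-0.277, -0.203, 0.704], "rotation": [0, -0.001, 0], "claw": 0.5},
  {"offset": [-0.277, -0.203, 0.704], "rotation": [0, -0.001, 0], "claw": 0.4},
  {"offset": [-0.277, -0.203, 0.704], "rotation": [0, -0.001, 0], "claw": 0.25},
  {"offset": [-0.277, -0.203, 0.704], "rotation": [0, -0.001, 0], "claw": 0.25},
  {"offset": [-0.277, -0.203, 0.704], "rotation": [0, -0.001, 0], "claw": 0.25},
])

```text
clock: 20.8
tcp_pos: [0.4563, 0.1092, 0.0237]
orientation: [-3.138, 0.145, 0.0]
contact_force: [-0.4, -1.1, 8.5]
grip_width: 0.0419
gripper_force: 39.4
```

```bash
python3 - <<'E'
from h import *; from bench import *
o=get_obs(); print(o["tcp_pos"],o["orientation"])
go(o["tcp_pos"],o["orientation"],(456,108,110,-5.3),(545,-30,150,-2),(648,-168,150,.65))
E
```

```text
[0.45634288 0.10922436 0.02374679] [-3.13750298e+00  1.45294537e-01  5.36807655e-05]
off [-0.002  0.008 -0.575] rot [-0.  0. -0.] rows 2.1
off [ 0.674  0.869 -0.842] rot [-0.     0.    -0.029] rows 5.0
off [ 1.443  1.722 -0.843] rot [-0.     0.    -0.052] rows 8.6
```

Call:
drive_tool([
  {"offset": [0, 0, -0.1], "rotation": [0, 0, 0], "claw": 0.25},
  {"offset": [0, 0, -0.3], "rotation": [0, 0, 0], "claw": 0.25},
  {"offset": [0, 0, -0.5], "rotation": [0, 0, 0], "claw": 0.25},
  {"offset": [0.15, 0.2, -0.65], "rotation": [0, 0, -0.01], "claw": 0.25},
  {"offset": [0.3, 0.4, -0.75], "rotation": [0, 0, -0.02], "claw": 0.25},
  {"offset": [0.45, 0.6, -0.8], "rotation": [0, 0, -0.03], "claw": 0.25},
  {"offset": [0.6, 0.75, -0.8], "rotation": [0, 0, -0.04], "claw": 0.25},
  {"offset": [0.7, 0.9, -0.8], "rotation": [0, 0, -0.052], "claw": 0.25},
  {"offset": [0.7, 0.9, -0.8], "rotation": [0, 0, -0.052], "claw": 0.25},
  {"offset": [0.7, 0.9, -0.8], "rotation": [0, 0, -0.052], "claw": 0.25},
])

```text
clock: 21.63
tcp_pos: [0.548, -0.0367, 0.1424]
orientation: [-3.141, -0.013, 0.003]
contact_force: [0.8, -0.6, -0.3]
grip_width: 0.0417
gripper_force: 40.9
```

```bash
python3 look.py wrist 648 -168.1 24 .65
```

```text
21.6333 [ 0.54804962 -0.03671396  0.1423974 ] [-3.14108894e+00 -1.25178116e-02  2.87843048e-03]
41.0 54.0 640.3 119.1 70.0 57.3 0.5
175.0 46.0 645.8 21.8 59.6 46.2 0.7
312.0 47.0 645.8 -72.9 62.3 38.1 0.7
off [0.66  0.881 0.548] rot [-0.     0.001 -0.002] rows 4.4
off [0.661 0.882 0.788] rot [-0.     0.001 -0.002] rows 4.9
```

Call:
drive_tool([
  {"offset": [0.15, 0.2, 0], "rotation": [0, 0, -0.002], "claw": 0.25},
  {"offset": [0.3, 0.4, 0], "rotation": [0, 0, -0.002], "claw": 0.25},
  {"offset": [0.45, 0.6, 0], "rotation": [0, 0.001, -0.002], "claw": 0.25},
  {"offset": [0.6, 0.8, 0.05], "rotation": [0, 0.001, -0.002], "claw": 0.25},
  {"offset": [0.66, 0.88, 0.2], "rotation": [0, 0.001, -0.002], "claw": 0.25},
  {"offset": [0.66, 0.88, 0.4], "rotation": [0, 0.001, -0.002], "claw": 0.25},
  {"offset": [0.66, 0.88, 0.55], "rotation": [0, 0.001, -0.002], "claw": 0.25},
  {"offset": [0.66, 0.88, 0.62], "rotation": [0, 0.001, -0.002], "claw": 0.25},
  {"offset": [0.66, 0.88, 0.62], "rotation": [0, 0.001, -0.002], "claw": 0.25},
  {"offset": [0.66, 0.88, 0.62], "rotation": [0, 0.001, -0.002], "claw": 0.25},
  {"offset": [0.66, 0.88, 0.62], "rotation": [0, 0.001, -0.002], "claw": 0.25},
])

```text
clock: 22.6
tcp_pos: [0.6494, -0.1648, 0.0509]
orientation: [-3.141, -0.027, -0.004]
contact_force: [0.6, 0.8, -0.9]
grip_width: 0.0416
gripper_force: 40.9
```

```bash
python3 look.py wrist 648 -168.1 24 .65
```

```text
22.6 [ 0.64942956 -0.16480259  0.05092254] [-3.14085876 -0.0265864  -0.00418173]
84.0 230.0 645.8 -73.7 69.5 38.8 0.7
off [-0.01   0.022 -0.061] rot [-0.    -0.001  0.003] rows 0.2
off [-0.01   0.022  0.179] rot [-0.    -0.001  0.003] rows 0.7
```

Call:
drive_tool([
  {"offset": [-0.006, 0.022, 0.06], "rotation": [0, -0.001, 0.003], "claw": 0.25},
  {"offset": [-0.006, 0.022, 0.12], "rotation": [0, -0.001, 0.003], "claw": 0.25},
  {"offset": [-0.006, 0.022, 0.15], "rotation": [0, -0.001, 0.003], "claw": 0.25},
  {"offset": [-0.006, 0.022, 0.165], "rotation": [0, -0.001, 0.003], "claw": 0.25},
  {"offset": [-0.006, 0.022, 0.174], "rotation": [0, -0.001, 0.003], "claw": 0.25},
  {"offset": [-0.006, 0.022, 0.177], "rotation": [0, -0.001, 0.003], "claw": 0.25},
  {"offset": [-0.006, 0.022, 0.177], "rotation": [0, -0.001, 0.003], "claw": 0.25},
  {"offset": [-0.006, 0.022, 0.177], "rotation": [0, -0.001, 0.003], "claw": 0.25},
])

```text
clock: 23.32
tcp_pos: [0.6465, -0.1693, 0.0237]
orientation: [-3.141, -0.015, 0.006]
contact_force: [-8.3, -0.2, 13.6]
grip_width: 0.042
gripper_force: 41.8
```

Call:
drive_tool([
  {"offset": [0.005, -0.003, -0.012], "rotation": [0, 0, 0], "claw": 0.25},
  {"offset": [0.007, -0.006, -0.012], "rotation": [0, 0.001, 0], "claw": 0.25},
  {"offset": [0.007, -0.006, -0.006], "rotation": [0, 0.001, 0], "claw": 0.25},
  {"offset": [0.005, -0.006, -0.005], "rotation": [0, 0.001, 0], "claw": 0.25},
  {"offset": [0.005, -0.006, -0.005], "rotation": [0, 0.001, 0], "claw": 0.25},
])

```text
clock: 23.73
tcp_pos: [0.6488, -0.1679, 0.0239]
orientation: [-3.141, -0.015, -0.002]
contact_force: [-1.4, 0.6, 6.3]
grip_width: 0.0415
gripper_force: 41.4
```

Now release, retreat back and up, clear of everything, and check.

Call:
drive_tool([
  {"offset": [-0.003, 0, 0], "rotation": [0, 0, 0], "claw": 0.25},
  {"offset": [-0.003, 0, 0], "rotation": [0, 0, 0], "claw": 0.52},
  {"offset": [-0.003, 0, 0], "rotation": [0, 0, 0], "claw": 0.6},
  {"offset": [-0.003, 0, 0], "rotation": [0, 0, 0], "claw": 0.75},
  {"offset": [-0.003, 0, 0], "rotation": [0, 0, 0], "claw": 1},
  {"offset": [-0.003, 0, 0], "rotation": [0, 0, 0], "claw": 1},
  {"offset": [-0.003, 0, -0.05], "rotation": [0, 0, 0], "claw": 1},
  {"offset": [-0.003, 0, -0.2], "rotation": [0, 0, 0], "claw": 1},
  {"offset": [-0.003, 0, -0.4], "rotation": [0, 0, 0], "claw": 1},
  {"offset": [-0.003, 0, -0.6], "rotation": [0, 0, 0], "claw": 1},
  {"offset": [-0.1, -0.2, -0.8], "rotation": [0, 0, 0], "claw": 1},
  {"offset": [-0.3, -0.4, -1.0], "rotation": [0, 0, 0], "claw": 1},
  {"offset": [-0.5, -0.6, -1.0], "rotation": [0, 0, 0], "claw": 1},
  {"offset": [-0.5, -0.8, -1.0], "rotation": [0, 0, 0], "claw": 1},
  {"offset": [-0.5, -0.95, -1.0], "rotation": [0, 0, 0], "claw": 1},
  {"offset": [-0.5, -0.95, -1.0], "rotation": [0, 0, 0], "claw": 1},
  {"offset": [-0.5, -0.95, -1.0], "rotation": [0, 0, 0], "claw": 1},
])

```text
clock: 25.15
tcp_pos: [0.5718, -0.0246, 0.1743]
orientation: [-3.141, -0.021, -0.002]
contact_force: [-0.0, -0.6, 0.3]
grip_width: 0.0854
gripper_force: 0.0
```

Call:
drive_tool([
  {"offset": [0, 0, -0.2], "rotation": [0, 0, 0], "claw": 1},
  {"offset": [0, 0, -0.4], "rotation": [0, 0, 0], "claw": 1},
  {"offset": [0, 0, -0.6], "rotation": [0, 0, 0], "claw": 1},
  {"offset": [0, 0, -0.8], "rotation": [0, 0, 0], "claw": 1},
  {"offset": [0, 0, -0.8], "rotation": [0, 0, 0], "claw": 1},
  {"offset": [0, 0, -0.8], "rotation": [0, 0, 0], "claw": 1},
  {"offset": [0, 0, -0.8], "rotation": [0, 0, 0], "claw": 1},
])

```text
clock: 25.73
tcp_pos: [0.5715, -0.0279, 0.2929]
orientation: [-3.141, -0.012, 0.001]
contact_force: [-0.7, -0.4, -1.1]
grip_width: 0.0855
gripper_force: 0.0
```

```bash
python3 - <<'E'
from h import *; from bench import *
o=get_obs(); print(o["clock"],o["tcp_pos"])
f=grab_frame("wrist"); W=world(f); Z=W[...,2]; im=f["frame"]
cv2.imwrite("pics/end.png",im[:,:,::-1])
H,S,V=cv2.split(cv2.cvtColor(im,cv2.COLOR_RGB2HSV))
m=((Z>26)&(Z<34)&(H>40)&(H<90)&(S>80)&(V>40)).astype(np.uint8)*255
m=cv2.morphologyEx(m,cv2.MORPH_CLOSE,np.ones((9,9)))
print("boards");[print(*map(float,r)) for r in rects(f,m,.030,500,20000)]
m=((V>130)&(S>8)&(H>8)&(H<45)&(Z<34)&(Z>8)).astype(np.uint8)*255
m|=((Z>24)&(Z<60)&(H>40)&(H<90)).astype(np.uint8)*255
m=cv2.morphologyEx(m,cv2.MORPH_CLOSE,np.ones((9,9)));m=cv2.morphologyEx(m,cv2.MORPH_OPEN,np.ones((9,9)))
print("nests");[print(*map(float,r)) for r in rects(f,m,.021,2000,20000)]
E
```

```text
25.7333 [ 0.57145358 -0.02788394  0.29287573]
boards
134.0 87.0 643.9 116.0 74.3 47.5 0.6
215.0 84.0 645.7 21.5 55.6 43.0 0.5
299.0 84.0 647.5 -73.2 62.1 34.9 0.6
380.0 76.0 648.8 -167.7 67.7 41.3 1.0
nests
134.0 75.0 651.6 115.3 118.6 73.7 -0.3
305.0 72.0 654.6 -81.4 117.8 54.6 0.6
380.0 76.0 655.3 -167.2 118.0 75.2 0.8
```

View pics/end.png

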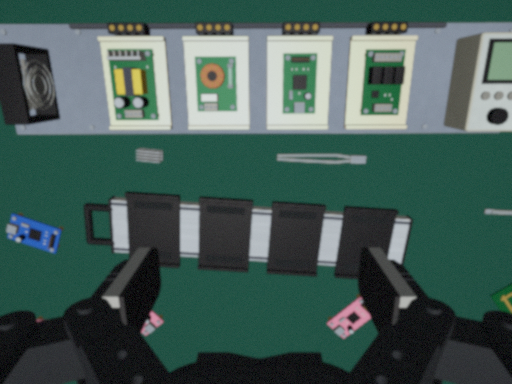

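The final view shows all four boards flat and centred: supply (137,85), filter (215,84), control (299,84) and relay (382,80), with relay beside the control unit. Every measured centre is within about 1 mm of its nest centre. Handing in.

```bash
python3 -c "
from bench import *
print(hand_in())"
```

```text
the job is handed in; nothing more can be done
None
```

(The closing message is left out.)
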